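Raise the handpiece rest by one turn of the hand wheel

ROBOT

A 6-joint arm with a two-finger parallel gripper is mounted at the origin on the work surface. World frame = base frame: x ahead of the robot, y to its left, z up, the work surface at z = 0. Lengths are in m, angles in degrees, forces in N, time in s.
With the tool pointing down it reaches from about 0.25 to 0.725 m from the base axis. Payload 4 kg.
Tool frame: the origin (TCP) lies on the centre line of the jaws, within the pads' length; the fingertips stand 19 mm ahead of it and the grasp point (between the pads) is the TCP (env.finger_overhang is the distance from the TCP to the fingertips, in m); z points along the fingers, x is the direction in which the jaws open and shut, and the axes are right-handed (so a half turn about z gives the same grasp; the last joint's range is limited). The gripper opens to 85 mm and grips with 20 to 120 N. Pads are 22 mm wide; open, the fingers measure 114 mm over their backs; the gripper's body (76 mm by 85 mm) begins 54 mm behind the grasp point. The pads swing forward as they close: fully open they stand 13 mm farther back than shut.
Start: joints at [75.344, 13.785, 0.286, 76.501, 0, 90], TCP at [0.127, 0.484, 0.25] pointing down, gripper open.
Joint ranges: [-155.79, 155.79], [-60.16, 107.12], [-62.33, 73.08], [-114, 123.19], [-81.49, 82.49], [-180, 180]. Speed limits (degrees/s): [159.86, 159.86, 180, 180, 180, 180].

INTERFACE

Orientations are given as a 3x3 rotation matrix whose columns are the frame's x, y, z axes.
In Python, from station import readout, vision, finish_job, env gives the robot as it stands.
- The arm moves only by the tool play_rows, never from a script. Its argument "series" is a list of rows, each a list of 7 numbers: the finger opening in mm, from 0 to 85.4, then the shift along the world's x, y, z in mm, then the turn, a rotation vector about the world's x, y, z in degrees. In form: [[jaw, tx, ty, tz, rx, ry, rz], ...]. A call has exactly 8 rows; each row shifts and turns the pose as measured when the row begins; what a row does not reach is not made up. A row lasts 1/8 s, in which the tool goes at most 62.5 mm and 10.7 degrees, less where a joint would pass 70% of its speed; a pose out of reach is approached as far as the arm can. A call with a gripper value outside its range is refused whole. The fingers move at their own pace and stop on an object; "squeeze" is the grip in N (left out, the last holds). Time passes only in rows, so rows that do not move let the fingers close, or fill a call up. It gives the time, the measured TCP pose, the force and the opening at its end, in the units of the state.
- readout.read_state(): the state, without advancing time (a new reading comes with each control period).
- vision.read_camera(name): name is "scene" or "top" or "wrist"; returns a dict with "img" (400x640x3 uint8, red, green, blue), "z_map" (400x640 float32, m along the optical axis (not along the pixel's ray), 0 where there is no reading), "fx", "fy", "cx", "cy" (pixels), "dist_coeffs" ([k1, k2, p1, p2, k3] as OpenCV has them; the pictures are not rectified), "T" (4x4, takes a point from camera to world coordinates). Camera axes: x right, y down, z forward; pixel columns grow to the right and rows downward; lengths in m; the calibration is good to about 2 mm. A picture is of the moment at which its call begins.
- finish_job(): hands the job in, once; it reports no verdict.
Trained networks look in a picture, given as the dict that the camera call returned (one of the last four; its "shot" number tells which), for a name from the list of things; names that differ only in an ending like _2 or _b are one class to them, and where a whole thing is asked for, a point or a joint stands for the part that bears it (a point fixed in the world has none). Each returns a list of dicts, best first, with "score" (0 to 1); they miss things now and then, are a little off and sometimes report something else, mostly with a low value. They report only what shows in the picture. A call takes as long as a camera call.
- vision.silhouettes(name, picture): "region" (400x640 bool, what is visible of it) and "rect" ([left, top, right, bottom] in pixels, round what is visible of it).
- vision.pinpoint(name, picture): "uv" ([column, row] in pixels: a listed point, or the origin of a listed thing).
The state is a dict: "time": time; "joint_pos": joint angles; "qd": joint speeds; "tau": joint torques, N m; "tool_pos": TCP position; "tcp_rot": TCP orientation; "ft_force": force on the tool from outside, world axes, zero at the start; "ft_torque": the same for the moment, N m; "opening": opening from 0.0 (shut) to 1.0 (fully open).
Only numpy, scipy, OpenCV 4.12 (cv2) and the standard library are available. Lean on these libraries where they do the work, as an engineer would, in place of code of your own. Each camera call takes 0.05 s, during which the arm holds its last target.

TASK

The polishing lap just fitted is 3 mm thicker than the last one, so raise the gem-cutting machine's handpiece rest to match: push the hand wheel round clockwise, seen from above, by its red handle through exactly one full turn, so that the handle stops where it began. Push steadily with the fingertips or the outside of the fingers, do not grip the handle or let the wheel spin away, then take the hand clear. Leave the bottle, the jar and the gem box where they stand.

Things in the scene. Friction and masses are not known exactly. Their poses are not given: they have to be found in the camera images.
- wheel (a joint): Angle of the hand wheel in rad. It grows as the wheel turns clockwise seen from above, which raises the handpiece rest by 3 mm a turn (6.283 rad); it starts anywhere from -2.8 to 2.8 and its stops are far off (-40 and 40). Turning takes about 0.13 N m (2 to 3 N at the handle); friction stops the wheel at once where it is left.
- wheel_center (a point): Point on the vertical axis of the hand wheel, at the height of the top of its rim, about 208 mm above the bench. The wheel lies level on top of a screw column: silver aluminium, three spokes, 140 mm across outside, the rim a 16 mm round bar whose centre line has a radius of 62 mm; the hub and its nut stand no more than 5 mm above the rim top. Above the wheel there is only the handle; below it, the column and the rest plate.
- handle: Red upright handle on the wheel's rim: a round plastic sleeve 21 to 23 mm thick and 62 mm tall that spins freely about its own vertical axis. Origin: on the handle's axis at mid-height, 62 mm from the wheel's axis and 39 mm above the top of the rim (about 247 mm above the bench; the sleeve reaches from 216 to 278 mm). Its own x and y axes mean nothing since it spins; z is up.
- machine: Lapping machine fixed to the bench: grey base plate 180 by 560 mm, 20 mm thick. Origin: on the bench under the wheel's axis; x across the plate, y along it towards a cream splash bowl (300 mm across, rim 115 mm high, its centre 310 mm along y) with a brown lap and a small white drip can on a post beyond (up to 240 mm high). A flat aluminium rest plate lies between column and bowl, its top about 137 mm high.
- bottle: Loose pale grey-green bottle with a white cap, 56 mm across, 125 mm tall, standing by the machine. Origin: centre of its underside.
- jar: Loose amber jar with a brass-coloured lid, 62 mm across, 85 mm tall, standing by the machine. Origin: centre of its underside.
- gem_box: Loose white square box of cut stones, 62 by 62 by 20 mm, lying by the machine. Origin: centre of its underside.

How it is judged (in metres and radians):
On the way:
1. the wheel is half-way round, being pushed by its handle (distance of handle from where it was at the start of the episode above 0.105 m and contact force between the fingers and handle above 0.3 N).
At the end, for the whole second after the job is handed in: The wheel has gone one whole turn clockwise and stands still: its handle is back within 14 mm (13 degrees) of where it began, the joint value is one turn higher, and bottle, jar and gem box are within 20 mm of their places (distance of handle from where it was at the start of the episode below 0.014 m and value of joint wheel between 3.1 and 9.45 rad and velocity of joint wheel between -0.05 and 0.05 rad/s and distance of each of bottle, jar, gem_box from where it was at the start of the episode below 0.02 m); the robot touches nothing.
It fails at once if the wheel spins away (faster than 3.5 rad/s) (velocity of joint wheel above 3.5 rad/s or velocity of joint wheel below -3.5 rad/s).
It fails at once if the handle is gripped or forced (more than 25 N on it) (contact force between the fingers and handle above 25 N).
It fails at once if a bystander is lifted, knocked or shifted by more than 20 mm (distance of any of bottle, jar, gem_box from where it was at the start of the episode above 0.02 m).
It also fails if it takes over 64 s, if anything falls off the work surface, if the arm or the gripper's body presses on something with over 40 N, if the wrist force passes 120 N, or if a joint passes its speed limit or range.

## Working session

There is one attempt and no reset: what is moved stays moved. The work goes in short steps, Python scripts to look and compute and a tool call to move; the robot and the scene stay as the last step left them, time stands still between calls to the robot, and variables do not carry over. Pictures are saved under pics/ and viewed, and the job is handed in when it is done.

Besides the shell and the picture viewer there is one more tool, called after ">>>" in YAML: its name, and indented under it one key for each argument. play_rows: Moves the arm, as the interface text tells. Its arguments: {"type":"object","properties":{"series":{"type":"array"},"squeeze":{"type":"number"}},"required":["series"]}

```bash
mkdir -p pics; ls; cat > h.py <<'E'
import numpy as np,cv2
from station import readout,vision,finish_job,env
def ray(p,uv):
    K=np.array([[p['fx'],0,p['cx']],[0,p['fy'],p['cy']],[0,0,1.]])
    q=cv2.undistortPoints(np.array([[uv]],float),K,np.array(p['dist_coeffs'],float))[0,0]
    d=np.array([q[0],q[1],1.]);T=np.array(p['T']);return T[:3,3],T[:3,:3]@d
def atz(p,uv,z):
    o,d=ray(p,uv);return o+d*(z-o[2])/d[2]
def bydepth(p,uv):
    o,d=ray(p,uv);u,v=int(round(uv[0])),int(round(uv[1]))
    return o+d*p['z_map'][v,u]
def tri(l):
    A=0;b=0
    for o,d in l:
        d=d/np.linalg.norm(d);M=np.eye(3)-np.outer(d,d);A=A+M;b=b+M@o
    return np.linalg.solve(A,b)
def save(p,n): cv2.imwrite('pics/'+n,p['img'][:,:,::-1])
E
python3 - <<'E'
from h import *
np.set_printoptions(precision=4,suppress=True)
s=readout.read_state();print(s['time'],s['tool_pos'],s['tcp_rot'],s['opening'],env.finger_overhang)
R={}
for c in ['scene','top','wrist']:
    p=vision.read_camera(c);save(p,c+'0.png');print(c,np.array(p['T'])[:3,3])
    for n in ['handle','wheel_center','machine','bottle','jar','gem_box']:
        for r in vision.pinpoint(n,p)[:2]:
            print(c,n,r['score'],np.array(r['uv']))
            if r['score']>.5 and c!='wrist': R.setdefault(n,[]).append(ray(p,r['uv']))
for n,l in R.items():
    if len(l)>1: print(n,tri(l))
E
```

```text
pics
0.0 [0.1263 0.4832 0.2494] [[ 0.253   0.9675 -0.0005]
 [ 0.9675 -0.253  -0.002 ]
 [-0.0021 -0.     -1.    ]] 1.0034418432667929 0.019
scene [ 0.7487 -0.4883  0.7255]
scene handle 0.92 [294.1 186.5]
scene wheel_center 0.87 [324.1 187.7]
scene machine 0.65 [319.8 254.7]
scene bottle 0.9 [268.1 209.5]
scene jar 0.73 [362.9 328.3]
scene gem_box 0.96 [240.4 292.6]
top [ 0.432  -0.0394  1.0465]
top handle 0.6 [350.  198.4]
top wheel_center 0.74 [322.2 186.4]
top machine 0.68 [323.  199.8]
top bottle 0.69 [305.6 264.1]
top bottle 0.62 [373.3 146.6]
top jar 0.85 [374.  145.3]
top gem_box 0.85 [379.9 246.3]
wrist [0.0492 0.5043 0.375 ]
handle [ 0.5415 -0.0756  0.241 ]
wheel_center [ 0.5729 -0.0205  0.1974]
machine [ 0.5703 -0.0193 -0.0144]
bottle [ 0.522  -0.0807  0.2767]
jar [ 0.7092 -0.1511  0.0027]
gem_box [ 0.453  -0.1622 -0.0225]
```

View pics/scene0.png

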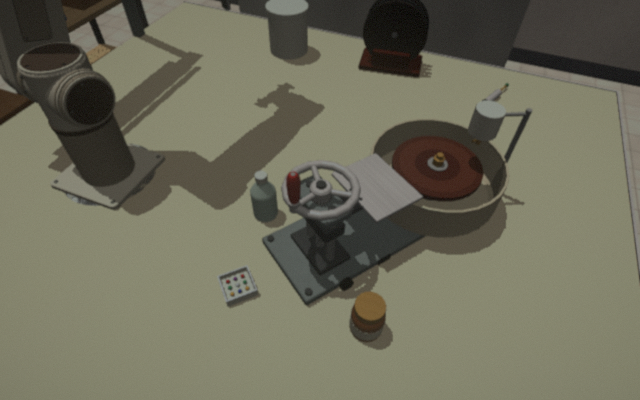

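View pics/top0.png

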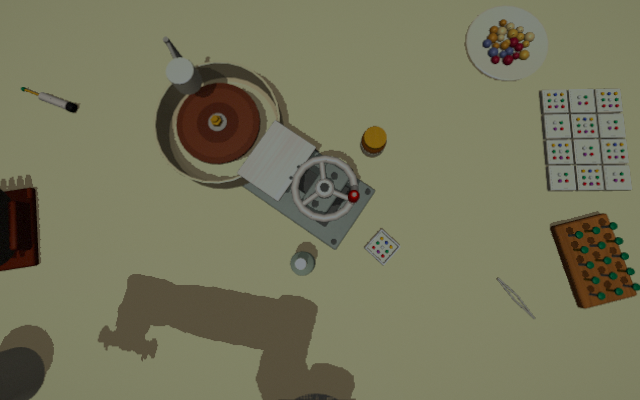

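The scene view shows the wheel at about (321,190) with the red handle at (293,187). In the top view the wheel is at (324,188) and the handle at (353,196). The bottle, jar and gem box are all well below wheel height. Next I'll refine the wheel and handle positions.

```bash
python3 - <<'E'
from h import *
np.set_printoptions(precision=4,suppress=True)
for c in ['top','scene']:
    p=vision.read_camera(c)
    im=p['img'].astype(int)
    red=(im[...,0]>90)&(im[...,1]<50)&(im[...,2]<60)
    r=vision.silhouettes('handle',p)[0];m=r['region']
    print(c,r['score'],r['rect'],m.sum())
    vs,us=np.nonzero(m)
    P=np.array([bydepth(p,(u,v)) for u,v in zip(us,vs)])
    t=P[(P[:,2]>.272)&(P[:,2]<.29)]
    print('zrange',np.percentile(P[:,2],[5,50,95]),'top pts',len(t),t.mean(0) if len(t) else '')
    print('med',np.median(P,0))
    # wheel by depth
    zz=p['z_map'];V,U=np.mgrid[140:240,250:400]
    Q=np.array([bydepth(p,(u,v)) for u,v in zip(U.ravel(),V.ravel())])
    q=Q[(Q[:,2]>.198)&(Q[:,2]<.212)]
    d=np.linalg.norm(q[:,:2]-[.573,-.021],axis=1);q=q[(d>.045)&(d<.085)]
    A=np.c_[2*q[:,:2],np.ones(len(q))];x=np.linalg.lstsq(A,(q[:,:2]**2).sum(1),rcond=None)[0]
    print('ring',len(q),x[:2],np.sqrt(x[2]+x[0]**2+x[1]**2),q[:,2].max())
    big=cv2.resize(p['img'][140:240,240:400],(800,500),interpolation=cv2.INTER_CUBIC)
    cv2.imwrite(f'pics/{c}_z.png',big[:,:,::-1])
E
```

```text
top 0.41 [346.6, 190.4, 357.4, 203.4] 128
zrange [0.2486 0.2737 0.2789] top pts 77 [ 0.5424 -0.0822  0.2761]
med [ 0.5403 -0.0808  0.2737]
ring 1393 [ 0.5672 -0.0254] 0.06077571236486457 0.2118867648128313
scene 0.67 [286.8, 172.3, 300.4, 204.0] 395
zrange [0.2237 0.2586 0.2785] top pts 97 [ 0.5467 -0.0867  0.2765]
med [ 0.549  -0.0907  0.2586]
ring 1557 [ 0.5713 -0.0307] 0.06123858178382505 0.21165461261856855
```

View pics/top_z.png

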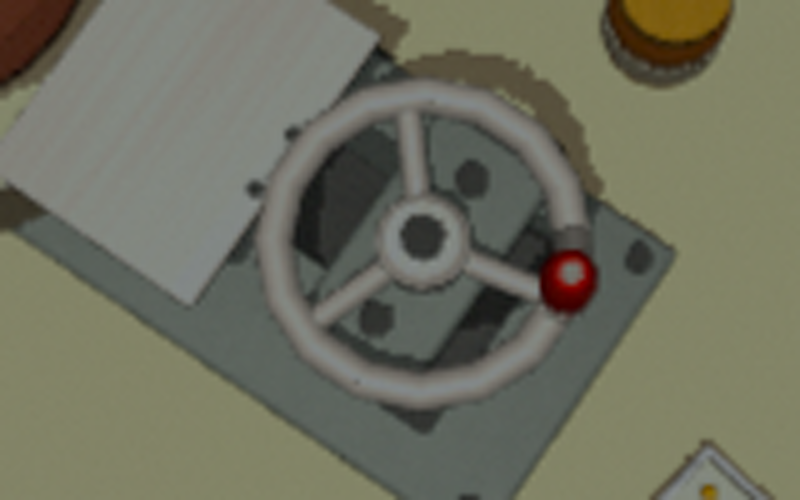

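The zoomed top view (5x) puts the hub at (422,237), which is full-image (324.4,187.4). The handle top is at (568,280), which is (353.6,196). I'll combine both views.

```bash
python3 - <<'E'
from h import *
np.set_printoptions(precision=4,suppress=True)
pt=vision.read_camera('top');ps=vision.read_camera('scene')
print('hub',atz(pt,(324,187),.212),atz(pt,(324.0,187.9),.208)); print('handle top',atz(pt,(353.4,195.8),.278),'bottom', )
# ring ellipse fit on color? use depth mask pixels, intersect rays with z=.204 
for n,p in (('top',pt),('scene',ps)):
    V,U=np.mgrid[140:240,250:400]
    L=[]
    for u,v in zip(U.ravel(),V.ravel()):
        q=bydepth(p,(u,v))
        if .198<q[2]<.213 and .045<np.hypot(q[0]-.57,q[1]+.026)<.085: L.append(atz(p,(u,v),.206)[:2])
    (c,ax,a)=cv2.fitEllipse(np.array(L,np.float32)*1000);print(n,'ring',c,ax)
    m=vision.silhouettes('handle',p)[0]['region'];vs,us=np.nonzero(m)
    print(n,'handle centroid',us.mean(),vs.mean(),atz(p,(us.mean(),vs.mean()),.247),)
E
```

```text
hub [ 0.568  -0.0252  0.212 ] [ 0.5668 -0.0251  0.208 ]
handle top [ 0.5402 -0.081   0.278 ] bottom
top ring (567.0316162109375, -25.666057586669922) (123.13924407958984, 123.4514389038086)
top handle centroid 353.32824427480915 196.23664122137404 [ 0.5437 -0.0825  0.247 ]
scene ring (570.9571533203125, -31.254196166992188) (124.97859954833984, 125.74459838867188)
scene handle centroid 293.0920716112532 187.28644501278774 [ 0.5443 -0.0821  0.247 ]
```

View pics/scene_z.png

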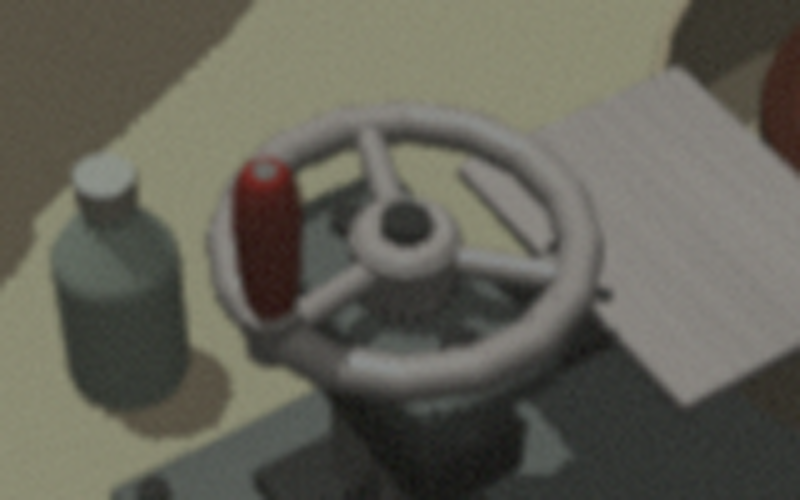

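>>> play_rows:
  series:
    - [0, 10, -12, 25, 0, 0, -5]
    - [0, 30, -37, 25, 0, 0, -10]
    - [0, 30, -37, 25, 0, 0, -10]
    - [0, 30, -37, 20, 0, 0, -10]
    - [0, 30, -37, 10, 0, 0, -10]
    - [0, 30, -37, 5, 0, 0, -10]
    - [0, 30, -37, 0, 0, 0, -10]
    - [0, 30, -37, 0, 0, 0, -10]
  squeeze: 20

```text
time: 2.45
tool_pos: [0.3506, 0.2062, 0.3637]
tcp_rot: [[1.0, -0.029, 0.003], [-0.029, -1.0, 0.003], [0.003, -0.003, -1.0]]
ft_force: [1.0, -0.8, -0.2]
opening: 0.002
```

>>> play_rows:
  series:
    - [0, 32, -40, 0, 0, 0, 1]
    - [0, 32, -40, 0, 0, 0, 0]
    - [0, 32, -40, 0, 0, 0, 0]
    - [0, 32, -40, 0, 0, 0, 0]
    - [0, 32, -40, 0, 0, 0, 0]
    - [0, 32, -40, 0, 0, 0, 0]
    - [0, 32, -40, 0, 0, 0, 0]
    - [0, 9, -13, 0, 0, 0, 0]

```text
time: 3.45
tool_pos: [0.5911, -0.0999, 0.3634]
tcp_rot: [[1.0, -0.016, 0.006], [-0.016, -1.0, 0.005], [0.006, -0.005, -1.0]]
ft_force: [-0.1, 0.9, 0.2]
opening: 0.002
```

```bash
python3 - <<'E'
from h import *
np.set_printoptions(precision=4,suppress=True)
s=readout.read_state();print(s['tool_pos'],s['joint_pos'])
for c in ['top','scene','wrist']:
    p=vision.read_camera(c);save(p,c+'1.png')
    for r in vision.pinpoint('handle',p)[:1]: print(c,r['score'],r['uv'],atz(p,r['uv'],.247))
    if c=='wrist':
        for r in vision.pinpoint('wheel_center',p)[:1]: print(c,r['score'],r['uv'],atz(p,r['uv'],.208))
E
```

```text
[ 0.5911 -0.0999  0.3634] [-9.7629 25.3285 33.377  97.7456  0.3578 81.13  ]
scene 0.61 [291.3, 186.3] [ 0.5408 -0.0812  0.247 ]
wrist 0.59 [261.4, 185.4] [ 0.5468 -0.0822  0.247 ]
wrist 0.94 [289.4, 109.7] [ 0.5696 -0.023   0.208 ]
```

View pics/wrist1.png

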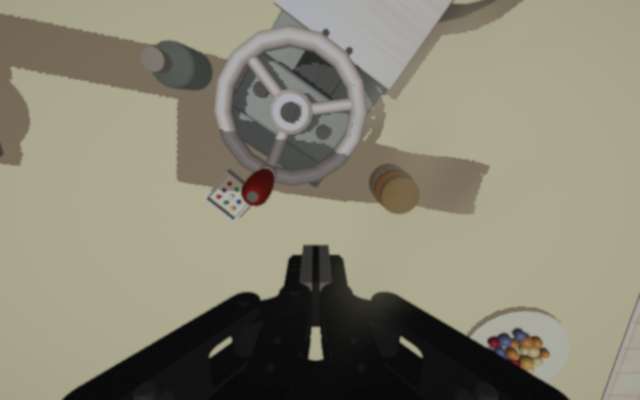

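View pics/scene1.png

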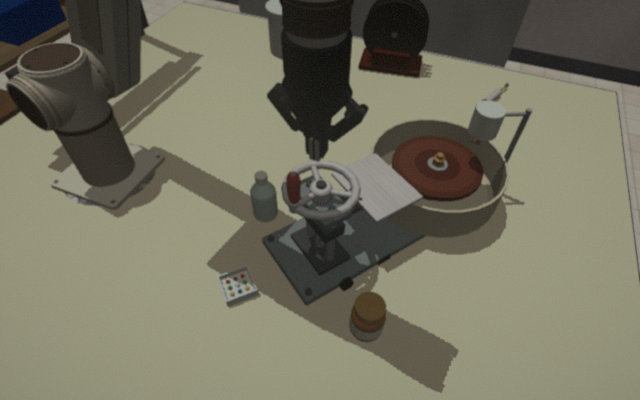

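The wrist view shows the handle at (258,188) and the hub at (290,110), and both agree with the earlier fixes. The gripper knuckles spread wide at roughly (240,310) and (395,310), so I'll check how low they hang relative to the fingertips before descending.

```bash
python3 - <<'E'
from h import *
np.set_printoptions(precision=4,suppress=True)
s=readout.read_state();t=s['tool_pos']
p=vision.read_camera('scene')
V,U=np.mgrid[40:200,230:420]
Q=np.array([bydepth(p,(u,v)) for u,v in zip(U.ravel(),V.ravel()) if p['z_map'][v,u]>0])
Q=Q[np.hypot(Q[:,0]-t[0],Q[:,1]-t[1])<.14];Q=Q[Q[:,2]>.3]
print('tip z',Q[:,2].min(),'expected',t[2]-.019)
dx=np.abs(Q[:,0]-t[0])
for a,b in [(0,.015),(.015,.02),(.02,.03),(.03,.04),(.04,.05),(.05,.06),(.06,.07),(.07,.09)]:
    k=(dx>=a)&(dx<b)
    if k.any(): print(a,b,k.sum(),'min z above tip',Q[k,2].min()-(t[2]-.019))
E
```

```text
tip z 0.3472530125456521 expected 0.3466138874867551
0 0.015 2785 min z above tip 0.0006391250588970165
0.015 0.02 783 min z above tip 0.02114902278620928
0.02 0.03 1322 min z above tip 0.04404377909139473
0.03 0.04 1382 min z above tip 0.04656693307883464
0.04 0.05 567 min z above tip 0.06007198705896549
0.05 0.06 341 min z above tip 0.07342518976784035
0.06 0.07 47 min z above tip 0.08612067793066813
```

>>> play_rows:
  series:
    - [0, -2, 8, -10, 0, 0, 1]
    - [0, -1, 4, -14, 0, 0, 0]
    - [0, 0, 0, -16, 0, 0, 0]
    - [0, 0, 0, -16, 0, 0, 0]
    - [0, 0, 0, -16, 0, 0, 0]
    - [0, 0, 0, -14, 0, 0, 0]
    - [0, 0, 0, -10, 0, 0, 0]
    - [0, 0, 0, -4, 0, 0, 0]

```text
time: 4.85
tool_pos: [0.5843, -0.0773, 0.2679]
tcp_rot: [[1.0, 0.016, 0.017], [0.016, -1.0, 0.005], [0.017, -0.004, -1.0]]
ft_force: [-0.4, -0.0, -0.1]
opening: 0.001
```

```bash
cat > st.py <<'E'
from h import *
import sys
np.set_printoptions(precision=4,suppress=True)
n=sys.argv[1]
C=np.array([.569,-.0255]);H0=np.array([.5435,-.082])
for c in ['top','scene']:
    p=vision.read_camera(c);save(p,c+n+'.png')
    for r in vision.pinpoint('handle',p)[:2]:
        h=atz(p,r['uv'],.247);print(c,'pin',r['score'],r['uv'],h[:2],'ang',np.degrees(np.arctan2(*(h[:2]-C)[::-1])),'r',np.linalg.norm(h[:2]-C))
s=readout.read_state();t=np.array(s['tool_pos']);d=t[:2]-C
print(s['time'],'tcp',t,'F',np.array(s['ft_force']),'ang',np.degrees(np.arctan2(d[1],d[0])),'r',np.linalg.norm(d))
a=np.arctan2(d[1],d[0]);prev=t[:2];step=float(sys.argv[2]) if len(sys.argv)>2 else 7.5
for i in range(8):
    a-=np.radians(step);q=C+.063*np.array([np.cos(a),np.sin(a)]);print(np.round((q-prev)*1000,1),end=' ');prev=q
print()
E
python3 st.py 2
```

```text
5.05 tcp [ 0.5848 -0.0776  0.2688] F [-0.2753 -0.3384  0.6423] ang -73.14740330537981 r 0.05447543228721372
[ -5.6 -10. ] [-8.2 -0.8] [-8.2  0.3] [-8.1  1.3] [-7.9  2.4] [-7.5  3.4] [-7.   4.4] [-6.4  5.2]
```

View pics/scene2.png

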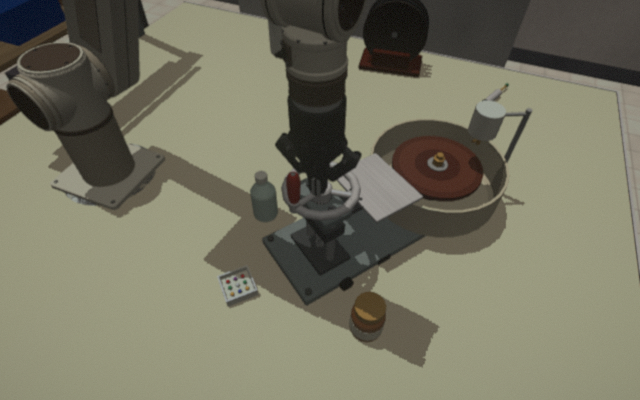

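The fingers stand behind the handle, which is at about (293,187) in the scene view, with the tips at its height. I'll lower a little more and begin pushing gently.

>>> play_rows:
  series:
    - [0, 0, -9, -5, 0, 1, -1]
    - [0, -3, -1, -2, 0, 0, 0]
    - [0, -5, 0, 0, 0, 0, 0]
    - [0, -5, 0, 0, 0, 0, 0]
    - [0, -5, 0, 0, 0, 0, 0]
    - [0, -5, 1, 0, 0, 0, 0]
    - [0, -5, 1, 0, 0, 0, 0]
    - [0, -5, 2, 0, 0, 0, 0]

```text
time: 6.05
tool_pos: [0.5515, -0.085, 0.2623]
tcp_rot: [[1.0, -0.004, 0.005], [-0.004, -1.0, 0.003], [0.005, -0.003, -1.0]]
ft_force: [1.6, -1.0, -2.2]
opening: 0.0
```

```bash
python3 st.py 3
```

```text
scene pin 0.63 [285.1, 180.2] [ 0.5258 -0.0727] ang -132.45684998129636 r 0.06399978164872999
6.25 tcp [ 0.5513 -0.0847  0.2625] F [-0.0952  0.5933  0.182 ] ang -106.61233499926 r 0.06182939523240871
[-8.1  1.7] [-7.3  3.9] [-6.7  4.8] [-6.   5.6] [-5.3  6.3] [-4.4  7. ] [-3.4  7.5] [-2.4  7.9]
```

View pics/scene3.png

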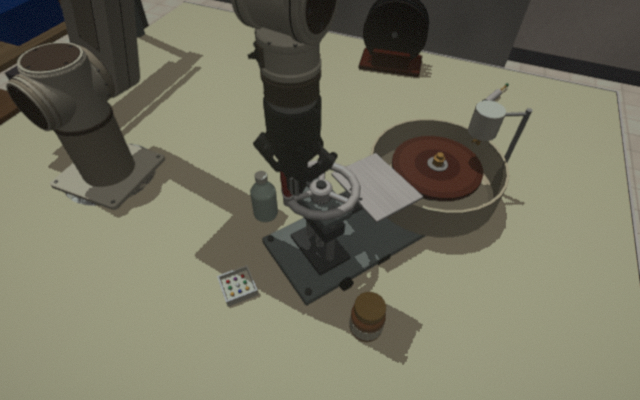

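The handle has moved to about (286,183) and leads the finger by about 26°, so the push works. Continuing.

>>> play_rows:
  series:
    - [0, -8, 2, 0, 0, 0, 0]
    - [0, -7.3, 4, 0, 0, 0, 0]
    - [0, -6.7, 4.8, 0, 0, 0, 0]
    - [0, -6, 5.6, 0, 0, 0, 0]
    - [0, -5.3, 6.3, 0, 0, 0, 0]
    - [0, -4.4, 7, 0, 0, 0, 0]
    - [0, -3.4, 7.5, 0, 0, 0, 0]
    - [0, -2.4, 7.9, 0, 0, 0, 0]

```text
time: 7.25
tool_pos: [0.5042, -0.0381, 0.2626]
tcp_rot: [[1.0, -0.005, 0.003], [-0.005, -1.0, 0.001], [0.003, -0.001, -1.0]]
ft_force: [-0.2, -2.9, -1.0]
opening: 0.002
```

```bash
python3 st.py 4
```

```text
scene pin 0.51 [288.7, 157.2] [ 0.5079 -0.0204] ang 175.258951437263 r 0.06132445582102797
7.45 tcp [ 0.5046 -0.0379  0.2627] F [-0.3314 -0.2759 -0.1515] ang -169.09723723921732 r 0.06557362301983058
[1.5 8.7] [0.  8.2] [1.1 8.2] [2.2 7.9] [3.2 7.6] [4.2 7.1] [5.1 6.5] [5.9 5.8]
```

View pics/scene4.png

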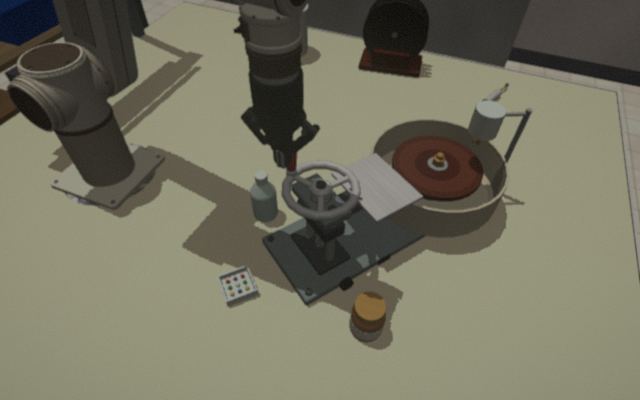

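The finger is on the near side, with the handle visible just ahead of it at (291,162). Continuing.

>>> play_rows:
  series:
    - [0, 1.5, 8.5, 0, 0, 0, 0]
    - [0, 0.5, 8.2, 0, 0, 0, 0]
    - [0, 1.1, 8.2, 0, 0, 0, 0]
    - [0, 2.2, 7.9, 0, 0, 0, 0]
    - [0, 3.2, 7.6, 0, 0, 0, 0]
    - [0, 4.2, 7.1, 0, 0, 0, 0]
    - [0, 5.1, 6.5, 0, 0, 0, 0]
    - [0, 5.9, 5.8, 0, 0, 0, 0]

```text
time: 8.45
tool_pos: [0.5288, 0.0251, 0.2625]
tcp_rot: [[1.0, -0.005, 0.001], [-0.005, -1.0, 0.001], [0.001, -0.001, -1.0]]
ft_force: [-2.8, -1.1, 1.3]
opening: -0.0
```

```bash
python3 st.py 5
```

```text
scene pin 0.51 [324.5, 143.7] [0.5513 0.0365] ang 105.94353577959933 r 0.06444068498251239
8.65 tcp [0.5292 0.0248 0.2624] F [ 0.4053 -0.5051 -0.6765] ang 128.3537031243985 r 0.06418082621539384
[7.5 3.8] [7.3 3.8] [7.8 2.8] [8.1 1.7] [8.2 0.7] [ 8.2 -0.4] [ 8.1 -1.5] [ 7.8 -2.5]
```

View pics/scene5.png

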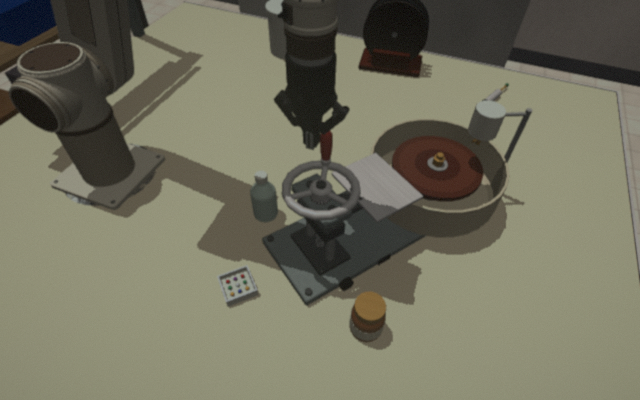

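The handle is clearly visible at (326,146), ahead of the fingers at about (310,140). Continuing.

>>> play_rows:
  series:
    - [0, 7.5, 3.8, 0, 0, 0, 0]
    - [0, 7.3, 3.8, 0, 0, 0, 0]
    - [0, 7.8, 2.8, 0, 0, 0, 0]
    - [0, 8.1, 1.7, 0, 0, 0, 0]
    - [0, 8.2, 0.7, 0, 0, 0, 0]
    - [0, 8.2, -0.4, 0, 0, 0, 0]
    - [0, 8.1, -1.5, 0, 0, 0, 0]
    - [0, 7.8, -2.5, 0, 0, 0, 0]

```text
time: 9.65
tool_pos: [0.5955, 0.0349, 0.2623]
tcp_rot: [[1.0, -0.004, 0.0], [-0.004, -1.0, 0.003], [0.0, -0.003, -1.0]]
ft_force: [-1.0, 1.5, 0.4]
opening: 0.0
```

```bash
python3 st.py 6
```

```text
scene pin 0.89 [353.0, 158.3] [0.6105 0.0202] ang 47.808262730822335 r 0.061717961117662014
scene pin 0.25 [363.8, 325.7] [ 0.7221 -0.2618] ang -57.064498740249725 r 0.28151678589648155
9.85 tcp [0.5952 0.0341 0.2622] F [0.615  1.1445 0.5269] ang 66.28688522390405 r 0.06513002695647588
[ 6.5 -5.8] [ 6.8 -4.7] [ 6.1 -5.6] [ 5.3 -6.3] [ 4.4 -6.9] [ 3.5 -7.5] [ 2.5 -7.9] [ 1.4 -8.1]
```

View pics/scene6.png

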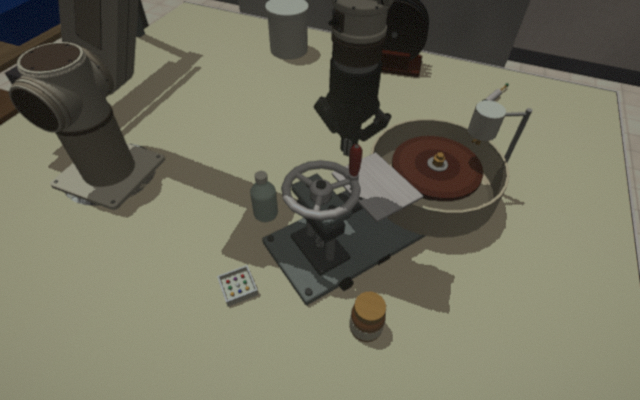

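The handle is at (354,161), close to half-way round. Continuing.

>>> play_rows:
  series:
    - [0, 6.5, -5.8, 0, 0, 0, 0]
    - [0, 6.8, -4.7, 0, 0, 0, 0]
    - [0, 6.1, -5.6, 0, 0, 0, 0]
    - [0, 5.3, -6.3, 0, 0, 0, 0]
    - [0, 4.4, -6.9, 0, 0, 0, 0]
    - [0, 3.5, -7.5, 0, 0, 0, 0]
    - [0, 2.5, -7.9, 0, 0, 0, 0]
    - [0, 1.4, -8.1, 0, 0, 0, 0]

```text
time: 10.85
tool_pos: [0.6341, -0.0211, 0.2623]
tcp_rot: [[1.0, -0.004, 0.001], [-0.004, -1.0, 0.004], [0.001, -0.004, -1.0]]
ft_force: [-0.6, 3.1, -0.2]
opening: -0.0
```

```bash
python3 st.py 7
```

```text
scene pin 0.56 [351.7, 184.5] [ 0.6289 -0.0396] ang -13.267922425364588 r 0.06158068677323218
11.05 tcp [ 0.6339 -0.0214  0.2623] F [ 0.0022  0.317  -0.1652] ang 3.617818221404738 r 0.0650017520761649
[-2.  -8.4] [-1.1 -8.2] [-2.2 -8. ] [-3.2 -7.6] [-4.1 -7.1] [-5.  -6.5] [-5.8 -5.8] [-6.5 -5. ]
```

View pics/scene7.png

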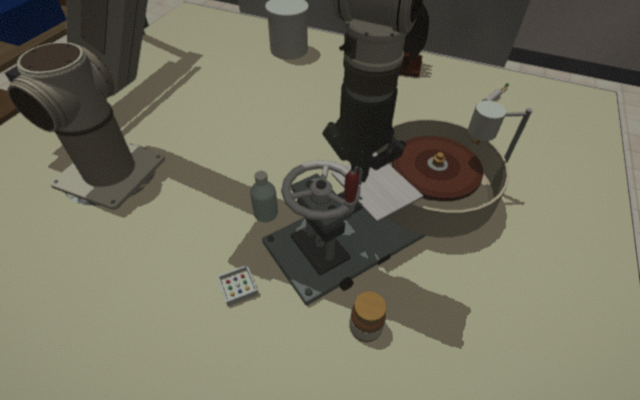

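The handle is at (351,186), at about -15°, and the target is about -114°. One full call next, then fine steps.

>>> play_rows:
  series:
    - [0, -2, -8.4, 0, 0, 0, 0]
    - [0, -1.1, -8.2, 0, 0, 0, 0]
    - [0, -2.2, -8, 0, 0, 0, 0]
    - [0, -3.2, -7.6, 0, 0, 0, 0]
    - [0, -4.1, -7.1, 0, 0, 0, 0]
    - [0, -5, -6.5, 0, 0, 0, 0]
    - [0, -5.8, -5.8, 0, 0, 0, 0]
    - [0, -6.5, -5, 0, 0, 0, 0]

```text
time: 12.05
tool_pos: [0.603, -0.0812, 0.2624]
tcp_rot: [[1.0, -0.004, 0.003], [-0.004, -1.0, 0.003], [0.003, -0.003, -1.0]]
ft_force: [2.8, 0.2, -2.0]
opening: -0.001
```

```bash
python3 st.py 8 4
```

```text
scene pin 0.57 [309.7, 194.3] [ 0.5748 -0.0858] ang -84.51125650058643 r 0.060563058252508774
scene pin 0.56 [361.8, 326.3] [ 0.72   -0.2635] ang -57.597832029413674 r 0.2818302680783171
12.25 tcp [ 0.6027 -0.0807  0.2627] F [-0.2546  1.3274 -0.3271] ang -58.58370208079912 r 0.06465340464177251
[-4.7 -0.7] [-4.  -1.9] [-4.1 -1.6] [-4.2 -1.3] [-4.3 -1. ] [-4.3 -0.7] [-4.4 -0.4] [-4.4 -0.1]
```

View pics/scene8.png

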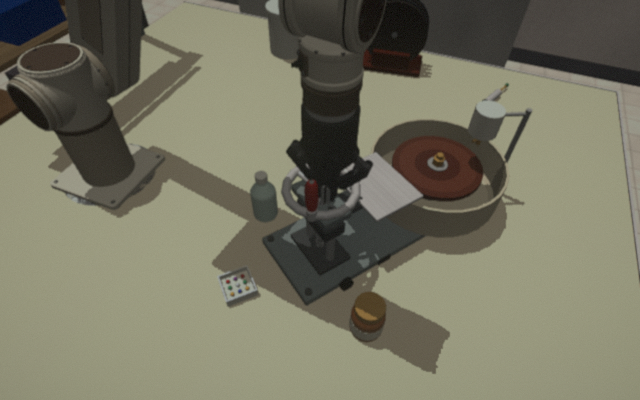

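The handle is at (312,196). It started at about (293,187), so roughly 28° remain. I'll go about 24° and look again.

>>> play_rows:
  series:
    - [0, -4.5, -1, 0, 0, 0, 0]
    - [0, -4, -1.8, 0, 0, 0, 0]
    - [0, -4.1, -1.6, 0, 0, 0, 0]
    - [0, -4.2, -1.3, 0, 0, 0, 0]
    - [0, -4.3, -1, 0, 0, 0, 0]
    - [0, -4, -0.7, 0, 0, 0, 0]
    - [0, 0, 0, 0, 0, 0, 0]
    - [0, 0, 0, 0, 0, 0, 0]

```text
time: 13.25
tool_pos: [0.5768, -0.0881, 0.2627]
tcp_rot: [[1.0, -0.003, 0.004], [-0.003, -1.0, 0.004], [0.004, -0.004, -1.0]]
ft_force: [2.0, -0.0, -1.7]
opening: 0.002
```

```bash
cat > cmp.py <<'E'
import cv2,numpy as np,sys
L=[]
for f in ['scene0.png','scene%s.png'%sys.argv[1]]:
    im=cv2.imread('pics/'+f);b=im[150:220,270:340].astype(int)
    m=(b[...,2]>55)&(b[...,2]>2.2*b[...,1]);m=cv2.morphologyEx(m.astype(np.uint8),cv2.MORPH_OPEN,np.ones((2,2)))
    v,u=np.nonzero(m);print(f,len(v),u.mean()+270,v.mean()+150,u.min()+270,u.max()+270,v.min()+150,v.max()+150)
    L.append(cv2.resize(im[150:230,265:345],(400,400),interpolation=cv2.INTER_CUBIC))
cv2.imwrite('pics/cmp%s.png'%sys.argv[1],np.hstack(L))
E
python3 st.py 9 2; python3 cmp.py 9
```

```text
scene pin 0.56 [297.7, 188.8] [ 0.5525 -0.0823] ang -106.21525746056746 r 0.05912199268865961
13.45 tcp [ 0.5768 -0.0881  0.2627] F [ 0.933   0.2018 -0.7445] ang -82.85763709925835 r 0.06311645284679246
[-2.2 -0.1] [-2.2 -0.2] [-2.2 -0.1] [-2.2 -0. ] [-2.2  0.1] [-2.2  0.1] [-2.2  0.2] [-2.2  0.3] 
scene0.png 30 293.03333333333336 177.86666666666667 289 298 175 180
scene9.png 20 296.75 182.2 295 299 180 185
```

View pics/cmp9.png

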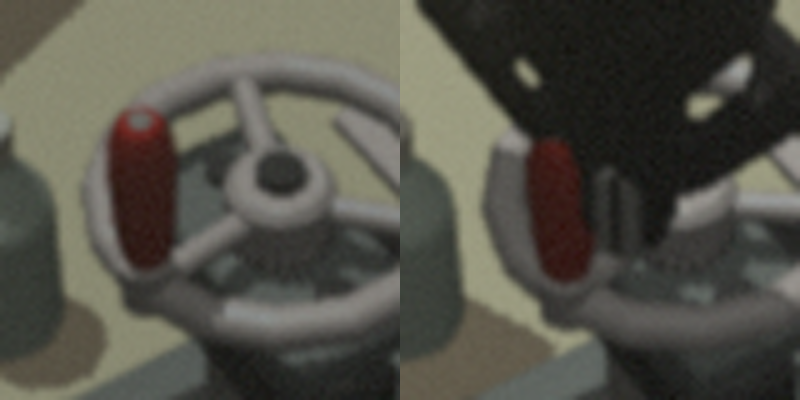

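In the comparison, the bottom of the handle is at (148,262) at the start and (165,275) now, in 5x zoom pixels. A few millimetres remain.

```bash
python3 - <<'E'
from h import *
p=vision.read_camera('scene')
a=atz(p,(265+148/5,150+262/5),.216);b=atz(p,(265+165/5,150+275/5),.216);print(a,b,(a-b)*1000,np.linalg.norm(a-b))
E
```

```text
[ 0.54768048 -0.08605835  0.216     ] [ 0.55516977 -0.08907655  0.216     ] [-7.48929551  3.01819614  0.        ] 0.008074593189365774
```

>>> play_rows:
  series:
    - [0, -2, 0, 0, 0, 0, 0]
    - [0, -2, 0, 0, 0, 0, 0]
    - [0, -2, 0.3, 0, 0, 0, 0]
    - [0, -2, 0.3, 0, 0, 0, 0]
    - [0, 0, 0, 0, 0, 0, 0]
    - [0, 0, 0, 0, 0, 0, 0]
    - [0, 0, 0, 0, 0, 0, 0]
    - [0, 0, 0, 0, 0, 0, 0]

```text
time: 14.5
tool_pos: [0.5689, -0.0873, 0.2627]
tcp_rot: [[1.0, -0.003, 0.005], [-0.003, -1.0, 0.004], [0.005, -0.004, -1.0]]
ft_force: [2.5, 0.4, -0.4]
opening: 0.003
```

```bash
python3 st.py 10 2; python3 cmp.py 10
```

```text
scene pin 0.82 [294.7, 185.2] [ 0.5448 -0.0769] ang -115.21690816432613 r 0.056805172836979625
14.7 tcp [ 0.5689 -0.0873  0.2627] F [ 2.1232 -0.0134 -0.9907] ang -90.1065027565911 r 0.06183404419199632
[-2.2 -1.1] [-2.2  0.1] [-2.2  0.2] [-2.2  0.3] [-2.2  0.3] [-2.2  0.4] [-2.1  0.5] [-2.1  0.6] 
scene0.png 30 293.03333333333336 177.86666666666667 289 298 175 180
scene10.png 4 292.5 178.5 292 293 178 179
```

View pics/cmp10.png

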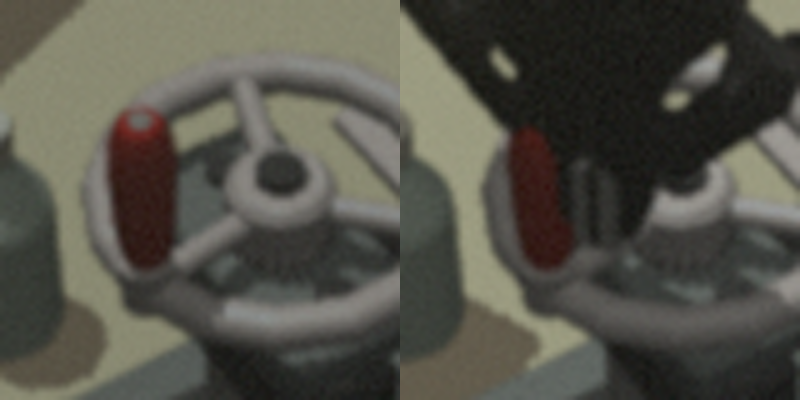

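The handle's bottom is at (148,263) in both halves, so it is back where it began. Now I'll back off along +x, then lift.

>>> play_rows:
  series:
    - [0, 3, -1, 0, 0, 0, 0]
    - [0, 6, -2, 0, 0, 0, 0]
    - [0, 8, -3, 0, 0, 0, 0]
    - [0, 8, -3, 0, 0, 0, 0]
    - [0, 0, 0, 5, 0, 0, 0]
    - [0, 0, 0, 20, 0, 0, 0]
    - [0, 0, 0, 30, 0, 0, 0]
    - [0, 0, 0, 30, 0, 0, 0]

```text
time: 15.7
tool_pos: [0.593, -0.0971, 0.347]
tcp_rot: [[1.0, -0.004, -0.005], [-0.004, -1.0, 0.005], [-0.005, -0.005, -1.0]]
ft_force: [0.9, 0.6, -0.2]
opening: 0.002
```

>>> play_rows:
  series:
    - [0, 0, 0, 30, 0, 0, 0]
    - [0, -20, 20, 20, 0, 0, 0]
    - [0, -35, 40, 0, 0, 0, 0]
    - [0, -35, 45, 0, 0, 0, 0]
    - [0, -35, 45, 0, 0, 0, 0]
    - [0, -35, 45, 0, 0, 0, 0]
    - [0, -20, 30, 0, 0, 0, 0]
    - [0, 0, 0, 0, 0, 0, 0]

```text
time: 16.7
tool_pos: [0.4075, 0.1325, 0.404]
tcp_rot: [[1.0, -0.005, 0.005], [-0.006, -1.0, 0.007], [0.005, -0.007, -1.0]]
ft_force: [1.0, -0.1, 1.7]
opening: 0.001
```

```bash
python3 st.py 11 2; python3 cmp.py 11; python3 - <<'E'
from h import *
np.set_printoptions(precision=4,suppress=True)
for c in ['scene','top']:
    p=vision.read_camera(c)
    for n in ['bottle','jar','gem_box','handle']:
        for r in vision.pinpoint(n,p)[:1]: print(c,n,r['score'],r['uv'])
s=readout.read_state();print(s['ft_force'],s['qd'])
E
```

```text
top pin 0.5 [353.4, 197.8] [ 0.5407 -0.0826] ang -116.37166827542669 r 0.06376601589046513
top pin 0.16 [322.7, 185.3] [ 0.5657 -0.0232] ang 146.0126773620326 r 0.0040365514483479996
scene pin 0.56 [292.2, 185.9] [ 0.5417 -0.0799] ang -116.62078322318969 r 0.06081538903042879
16.9 tcp [0.4095 0.1304 0.4031] F [0.4568 0.3344 0.29  ] ang 135.66338513218705 r 0.22306421906982288
[ 116.  -110.3] [1.6 1.5] [1.7 1.4] [1.7 1.4] [1.8 1.3] [1.8 1.3] [1.9 1.2] [1.9 1.1] 
scene0.png 30 293.03333333333336 177.86666666666667 289 298 175 180
scene11.png 24 293.9583333333333 177.66666666666666 290 298 175 179
scene bottle 0.91 [264.6, 212.5]
scene jar 0.95 [361.7, 327.7]
scene gem_box 0.84 [240.6, 289.0]
scene handle 0.79 [291.2, 187.5]
top bottle 0.81 [305.6, 265.0]
top jar 0.59 [372.7, 145.6]
top handle 0.63 [350.9, 194.2]
[ 0.636   0.6412 -0.894 ] [ 0.165  -0.1097 -0.0799  0.1288 -0.1102 -0.0355]
```

View pics/cmp11.png

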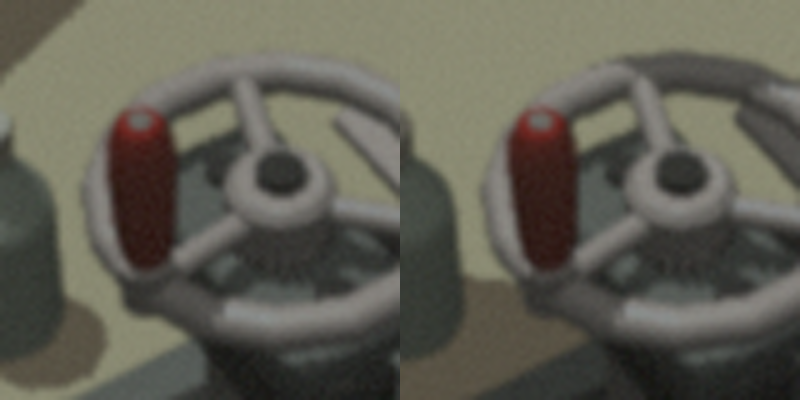

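View pics/scene11.png

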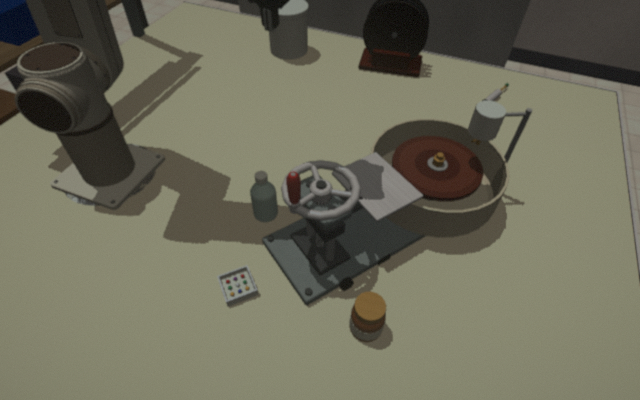

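The handle matches the starting picture to within a pixel, at (293,187) in the scene view. The hand is clear and nothing else has moved.

```bash
python3 -c "
from station import finish_job
print(finish_job())"
```

```text
the job is handed in; nothing more can be done
None
```

I pushed the hand wheel clockwise through one full turn by its red handle, using the outside of the shut fingers. I then backed off, lifted the hand clear and handed the job in at about 17 s of the 64 s allowed.

- **Wheel position:** in the last scene picture the handle sits within about one pixel (1–2 mm) of its starting place, and the spokes line up with the first picture.
- **Wheel speed and force:** I pushed at about 1 rad/s. The wrist force read about 3 to 4 N at the ends of the moves, though I did not see it between those points.
- **Bottle, jar and gem box:** they look unmoved in the scene view. The networks' points for them shifted by no more than about 5 pixels, which is their usual scatter.
- **Checks that missed or disagreed:**
  - The top camera could not find the handle while the arm covered it.
  - In the last top picture it reported no gem box, though the scene view shows it in place.
  - Early estimates of the wheel centre differed by 4 to 10 mm between methods, so I steered by a middle value and checked the end position by comparing pictures.

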